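# Lock the shaker rack, then hold the dropper ready over the open vial

## Task

The reagent drop starts the reaction, so first secure the shaker's hold-down frame: turn its latch fully across the frame's front edge. Then lift the dropper out of its bottle, carry it clear of everything standing on the bench and hold it upright with its tip centred about a centimetre above the mouth of the one uncapped vial, never letting it touch the vials, the rack or the other bottles. Finish still holding it there, motionless and ready to give the drop, with the bottles, jar and beaker left standing in their places.

Things in the scene. Friction and masses are not known exactly. Their poses are not given: they have to be found in the camera images.
- shaker: Grey bench-top orbital shaker, fixed, switched off: housing 240 (its x, front to back) x 210 mm, 83 mm high up to its black rubber-covered platform. Origin on the bench under its centre; x points to its back (away from its control panel), z up. On the platform sits a 2 x 3 vial rack with its places at x = 1 and 45 mm, y = -44, 0 and 44 mm, the vials standing 86 mm over the bench; the hold-down frame, latch and rack are all mounted on it and move with it
- frame (a joint): hold-down frame lying over the vials' shoulders: aluminium sheet 140 x 146 x 4 mm with six 28 mm holes through which necks and caps stand out, top 135 mm over the bench, front edge at shaker x = -66 mm; hinged along the back (shaker x = 78 mm), lying down at 0 rad, positive raised. It starts down and only rests there by its own weight
- latch (a joint): quarter-turn latch (turnbutton) on a post in front of the frame's front edge, turning about a vertical pin: at 0 rad its tongue (reaches 37 mm from the pin) points to shaker -y, clear of the frame (open); it turns counter-clockwise seen from above to a stop at 1.571 rad, where the tongue points to shaker +x, 23 mm over the frame's front edge (locked). Friction about 0.05 N m; stays where it is left; starts open, at 0 to 0.2 rad
- latch_grip (a point): centre of the latch's black thumb grip, on the pin's axis (shaker x = -80 mm, y = 0), 153 mm over the bench: an upright rib 9 mm thick, 34 mm long and 22 mm high (142 to 164 mm over the bench), long side along the tongue (this point's own y axis), above the tongue; nothing stands as high within 60 mm of it
- vial_mouth (a point): centre of the rim of the one vial in the rack that has no cap (its place differs): clear glass, 34 mm body, 58 mm high, neck 21 mm outside and 16 mm inside; z up, the rim about 144 mm over the bench. The vials are loose in their places by 2 to 3 mm
- capped_vial1: closed vial in the rack: as the open one with a white screw cap 24 mm across, cap top 62 mm over its origin (148 mm over the bench), loose by 2 to 3 mm in its place. Origin at the centre of its underside
- capped_vial2: closed vial in the rack: as the open one with a white screw cap 24 mm across, cap top 62 mm over its origin (148 mm over the bench), loose by 2 to 3 mm in its place. Origin at the centre of its underside
- capped_vial3: closed vial in the rack: as the open one with a white screw cap 24 mm across, cap top 62 mm over its origin (148 mm over the bench), loose by 2 to 3 mm in its place. Origin at the centre of its underside
- capped_vial4: closed vial in the rack: as the open one with a white screw cap 24 mm across, cap top 62 mm over its origin (148 mm over the bench), loose by 2 to 3 mm in its place. Origin at the centre of its underside
- capped_vial5: closed vial in the rack: as the open one with a white screw cap 24 mm across, cap top 62 mm over its origin (148 mm over the bench), loose by 2 to 3 mm in its place. Origin at the centre of its underside
- dropper_collar (a point): centre of the white screw collar (24 mm across, 16 mm high) of the glass dropper, already unscrewed and standing loosely in its bottle with the collar resting on the bottle's rim; starts upright, 74 mm over the bench; z up along the dropper to the bulb. Above the collar a narrower black rubber bulb (16 mm across) reaches 36 mm over this point; below it the glass tube (7 mm) ends in the tip 64 mm under this point. About 22 g
- dropper_tip (a point): lower end of the dropper's glass tube, 3 mm across; its z axis runs up along the dropper
- dropper: the whole dropper, 100 mm long; origin at the tip, z along the dropper to the bulb
- dropper_bottle: the dropper's amber bottle, loose, 38 mm across, 66 mm high, neck 18 mm outside (narrower than the collar) and 13 mm inside, about 130 g. Origin at the centre of its underside, z up
- reagent_bottle: white plastic reagent bottle standing between dropper bottle and shaker, 48 mm across, 110 mm high. Origin at the centre of its underside
- sample_jar: glass jar standing between dropper bottle and shaker, 42 mm across, 90 mm high. Origin at the centre of its underside
- beaker: glass beaker, 54 mm across, 70 mm high, standing near the dropper bottle. Origin at the centre of its underside
- open_vial: the vial without a cap, same as for its mouth: origin at the centre of its underside, 58 mm below the rim; stands in a place of the rack 86 mm over the bench
There are look-alikes about, which are no part of the job. Leave any pink or yellow look-alike of the beaker alone.

How it is judged:
By the outcome, as a careful person would: the job done as asked, in the order asked, and still so for the second after the job is handed in, while the arm keeps its last pose, push and grip.
It also fails if it takes over 67 s, if anything falls off the work surface, if the arm or the gripper's body presses on something with over 40 N, if the wrist force passes 120 N, or if a joint passes its speed limit or range.

## Robot

A 6-joint arm with a two-finger parallel gripper is mounted at the origin on the work surface. World frame = base frame: x ahead of the robot, y to its left, z up, the work surface at z = 0. Lengths are in m, angles in rad, forces in N, time in s.
With the tool pointing down it reaches from about 0.275 to 0.75 m from the base axis. Payload 10.2 kg.
Tool frame: the origin (TCP) lies midway between the tips of the shut fingers; the grasp point (between the pads) lies 19 mm behind it (env.hold_point_z is the distance from the TCP to the grasp point, in m); x points along the fingers, z is the direction in which the jaws open and shut, and the axes are right-handed (so a half turn about x gives the same grasp; the last joint's range is limited). The gripper opens to 85 mm and grips with 20 to 120 N. Pads are 22 mm wide; open, the fingers measure 114 mm over their backs; the gripper's body (76 mm by 85 mm) begins 54 mm behind the grasp point. The pads swing forward as they close: fully open they stand 13 mm farther back than shut.
Start: joints at [1.056, 0.313, 1.498, -0, 1.331, -0.223], TCP at [0.151, 0.503, 0.231] pointing down, gripper open.
Joint ranges: [-2.94, 2.94], [-0.97, 2.17], [0.19, 2.56], [-1.23, 4.37], [0.02, 3.11], [-2.88, 2.88]. Speed limits (rad/s): [2.39, 2.39, 3.01, 3.14, 3.14, 3.14].

## Interface

Orientations are given as a unit quaternion [x, y, z, w].
In Python, from bench import env, kinematics, monitor, eyes, job gives the robot as it stands. The module is installed in compiled form; this text tells all that it offers. Calls block until the motion is done:
- env.reach(position, orientation): joint-space move of the TCP to a pose.
- env.movel(position, velocity=0.15, frame=None, guard=None): straight line of the TCP; frame=None keeps the orientation; velocity is the mean speed in m/s. With guard (N) it stops when the force on the tool has changed by that much, and returns True; else False.
- env.set_joints(angles): joint-space move.
- env.release() and env.close_gripper(effort=None): open the fingers fully, or close them until they stop; effort is the grip in N (None keeps the last).
- env.hold(seconds).
- kinematics.ik(position, orientation): joint angles nearest the present ones, or None.
- monitor.sense(): the state.
- eyes.grab_frame(name): name is "scene" or "top"; returns a dict with "frame" (480x640x3 uint8, red, green, blue), "mtx" (3x3 intrinsics, pixels), "k1" (the pictures are not rectified: a ray, as slopes to the right and down, at radius r is drawn at 1 + k1 r^2 times it, then the intrinsics apply), "view" (4x4, takes a point from world to camera coordinates). Camera axes: x right, y down, z forward; pixel columns grow to the right and rows downward; lengths in m; the calibration is good to about 2 mm. A picture is of the moment at which its call begins. There is no depth.
A pose or a line that the arm cannot do raises env.MotionError and nothing moves.
- job.hand_in(): hands the job in, once; it reports no verdict.
The state is a dict: "clock": time; "joints": joint angles; "qvel": joint speeds; "joint_efforts": joint torques, N m; "position": TCP position; "ee_rot": TCP orientation; "contact_force": force on the tool from outside, world axes, zero at the start; "ft_torque": the same for the moment, N m; "finger_gap": opening from 0.0 (shut) to 1.0 (fully open).
Only numpy, scipy, OpenCV 4.12 (cv2) and the standard library are available. Lean on these libraries where they do the work, as an engineer would, in place of code of your own. Each camera call takes 0.05 s, during which the arm holds its last target. There are 200 camera calls.

## Working session

There is one attempt and no reset: what is moved stays moved. The work goes in short steps, each a Python script; the robot and the scene stay as the last script left them, time stands still between calls to the robot, and variables do not carry over. Pictures are saved under pics/ and viewed, about 8 in all and at most 12, crops included, and the job is handed in when it is done.

```bash
mkdir -p pics; cat > h.py <<'E'
import numpy as np, cv2
from bench import env, kinematics, monitor, eyes, job
def shot(n,f):
    d=eyes.grab_frame(n); np.savez('pics/'+f+'.npz',**{k:d[k] for k in('mtx','k1','view')})
    cv2.imwrite('pics/'+f+'.png',d['frame'][:,:,::-1]); return d
def crop(f,x0,y0,x1,y1,s,o):
    im=cv2.imread('pics/'+f+'.png')[y0:y1,x0:x1]; cv2.imwrite('pics/'+o+'.png',cv2.resize(im,None,fx=s,fy=s,interpolation=cv2.INTER_CUBIC))
def ray(f,u,v):
    d=np.load('pics/'+f+'.npz'); K=d['mtx'];p=cv2.undistortPoints(np.array([[[u,v]]],float),K,np.array([float(d['k1']),0,0,0]))[0,0]
    # convention: undistorted ray r drawn at (1+k1 r^2) -> same as OpenCV
    V=d['view'];R=V[:3,:3]; return -R.T@V[:3,3], R.T@np.array([p[0],p[1],1])
def atz(f,u,v,z):
    o,d=ray(f,u,v); return o+d*(z-o[2])/d[2]
def proj(f,P):
    d=np.load('pics/'+f+'.npz');V=d['view'];P=np.atleast_2d(P).astype(float)
    return cv2.projectPoints(P,cv2.Rodrigues(V[:3,:3])[0],V[:3,3],d['mtx'],np.array([float(d['k1']),0,0,0]))[0][:,0]
def tri(obs):
    A=np.zeros((3,3));b=np.zeros(3);L=[]
    for f,u,v in obs:
        o,d=ray(f,u,v);d=d/np.linalg.norm(d);M=np.eye(3)-np.outer(d,d);A+=M;b+=M@o;L.append((o,M))
    p=np.linalg.solve(A,b);return p,[np.linalg.norm(M@(p-o)) for o,M in L]
E
python3 - <<'E'
from h import *
for n in('scene','top'):
    d=shot(n,n+'0'); V=d['view']; print(n,-V[:3,:3].T@V[:3,3],V[:3,:3][2],d['mtx'][0,0],d['k1'])
s=monitor.sense();print(s['clock'],s['ee_rot'],env.hold_point_z)
E
```

```text
scene [1.36706802 0.30970196 0.68154173] [-0.7523785  -0.32094465 -0.57525744] 570.3796023623786 0.028920526089603563
top [ 0.52757142 -0.00121902  0.90123923] [ 0.11728411 -0.01774395 -0.99293987] 485.7747953377525 -0.013268314729586748
0.1 [-0.4221512   0.56776323  0.42182994  0.56700333] 0.0187
```

View pics/top0.png

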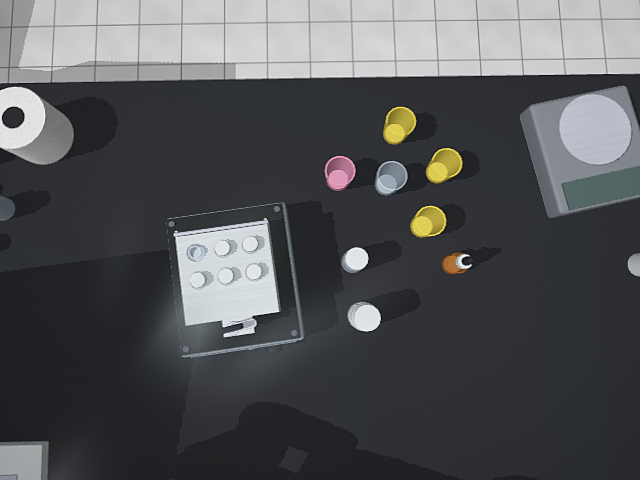

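View pics/scene0.png

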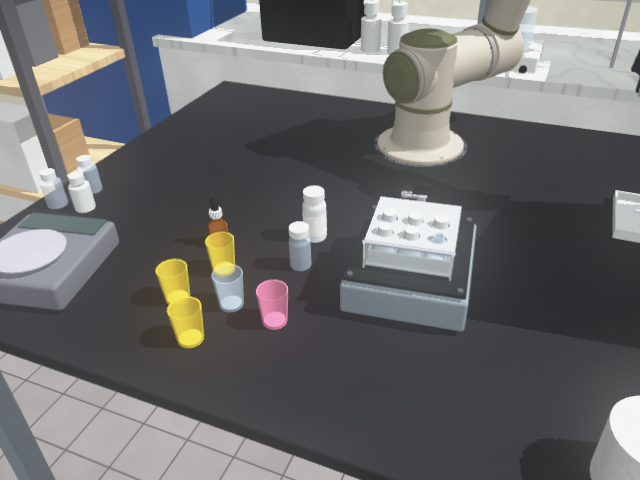

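Top shows the shaker at (235,280), the open vial at (196,253), the latch at (240,326), the dropper at (458,263), the jar at (355,260) and the reagent bottle at (365,317). Next I'll enlarge crops to read pixels accurately.

```bash
python3 - <<'E'
from h import *
crop('top0',165,230,305,350,5,'c1')
a=cv2.imread('pics/top0.png')[235:295,425,:] if 0 else None
t=cv2.resize(cv2.imread('pics/top0.png')[240:285,430:490],None,fx=6,fy=6,interpolation=cv2.INTER_CUBIC)
s=cv2.resize(cv2.imread('pics/scene0.png')[180:280,360:480],None,fx=6,fy=6,interpolation=cv2.INTER_CUBIC)
d=cv2.resize(cv2.imread('pics/scene0.png')[190:260,195:250],None,fx=6,fy=6,interpolation=cv2.INTER_CUBIC)
c=np.zeros((420,700,3),np.uint8);c[:270,:360]=t;c[:420,365:695]=d
cv2.imwrite('pics/c2.png',c);cv2.imwrite('pics/c3.png',s)
E
```

```text
(no output)
```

View pics/c1.png

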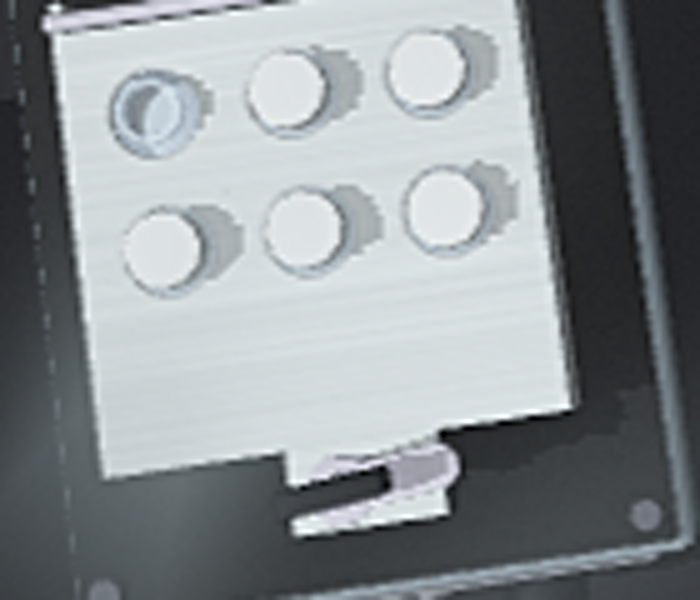

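View pics/c2.png

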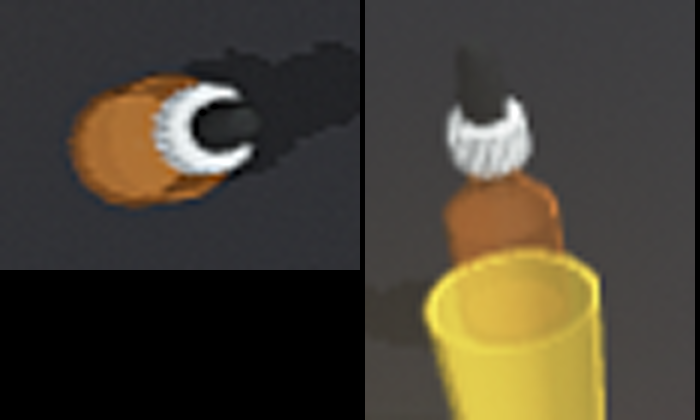

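View pics/c3.png

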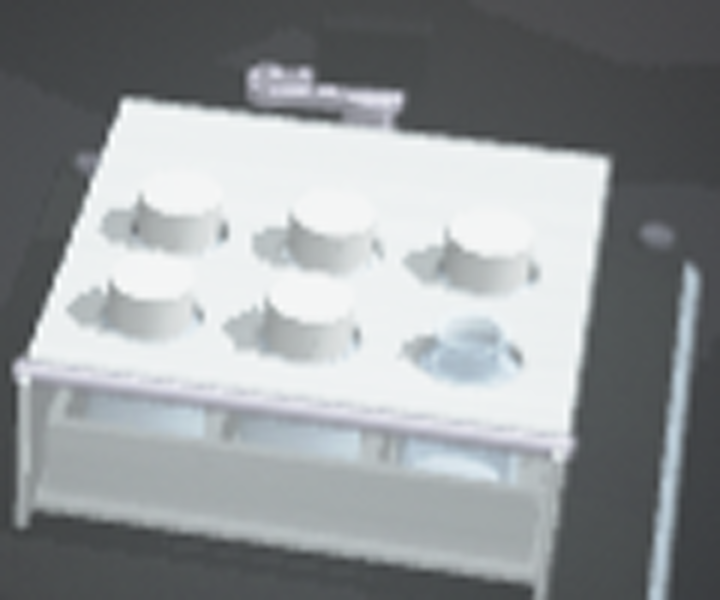

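The two crops show the corners, five cap tops, the rib (c1 340,490; c3 372,52), the open vial (back row, y=+44), and the collar and bulb in both views. I'll fit from those now.

```bash
cat > m.py <<'E'
from h import *
from scipy.optimize import least_squares
T=lambda u,v:(165+u/5,230+v/5); S=lambda u,v:(360+u/6,180+v/6)
L=[(1,44,148),(1,0,148),(1,-44,148),(45,0,148),(45,-44,148),(-66,73,135),(-66,-73,135)]
t=[T(162,247),T(303,230),T(443,208),T(287,92),T(426,68),T(105,478),T(575,405)]
s=[S(490,232),S(334,215),S(178,192),S(311,300),S(152,282),S(612,158),S(125,98)]
E
python3 - <<'E'
from m import *
for l,a,b in zip(L,t,s):
    p,e=tri([('top0',*a),('scene0',*b)]);print(l,p.round(4),np.round(e,4))
def w(p):
    c,n=np.cos(p[2]),np.sin(p[2]);return np.array([[p[0]+c*x-n*y,p[1]+n*x+c*y,z+p[3]] for x,y,z in np.array(L)/1000])
for fs in(['top0'],['scene0'],['top0','scene0']):
    f=lambda p:np.concatenate([(proj(n,w(p))-(t if n[0]=='t' else s)).ravel() for n in fs]+[[p[3]*1e3]])
    r=least_squares(f,[.5,.2,.1,0]);print(fs,r.x.round(4),np.sqrt(2*r.cost/len(r.fun)))
    c,n=np.cos(r.x[2]),np.sin(r.x[2]);P=lambda x,y:(r.x[0]+c*x-n*y,r.x[1]+n*x+c*y)
    print('latch',P(-.08,0),'vial',P(.045,.044))
print('rib',tri([('top0',*T(340,490)),('scene0',*S(372,52))]))
D=lambda u,v:(430+u/6,240+v/6);E=lambda u,v:((u-365)/6+195,v/6+190)
print('collar',tri([('top0',*D(208,130)),('scene0',*E(489,143))]))
print('bulb',tri([('top0',*D(238,124)),('scene0',*E(480,50))]))
print('rim',tri([('top0',*T(163,113)),('scene0',*S(474,330))]))
for n,u,v,z in[('jar',355,259,.09),('reag',364,316,.11),('beakertop',392,172,.07),('yel',431,217,.07),('yel2',446,160,.07)]: print(n,atz('top0',u,v,z))
a=cv2.resize(cv2.imread('pics/top0.png')[240:270,180:215],None,fx=10,fy=10,interpolation=cv2.INTER_CUBIC)
b=cv2.resize(cv2.imread('pics/scene0.png')[225:255,420:455],None,fx=10,fy=10,interpolation=cv2.INTER_CUBIC)
cv2.imwrite('pics/c4.png',np.hstack([a,b]))
E
```

```text
(1, 44, 148) [0.5549 0.1731 0.1469] [0.0016 0.0016]
(1, 0, 148) [0.5593 0.1297 0.1453] [0.0014 0.0014]
(1, -44, 148) [0.5652 0.0858 0.1467] [0.001 0.001]
(45, 0, 148) [0.6024 0.1348 0.145 ] [0.0015 0.0015]
(45, -44, 148) [0.609  0.0914 0.1448] [0.0014 0.0014]
(-66, 73, 135) [0.484  0.1939 0.134 ] [0.0021 0.0021]
(-66, -73, 135) [0.5029 0.0482 0.1348] [0.0028 0.0028]
['top0'] [ 5.591e-01  1.275e-01  1.297e-01 -1.000e-04] 0.3867436423915242
latch (np.float64(0.4797372315494418), np.float64(0.11713833484747804)) vial (np.float64(0.5979981079407319), np.float64(0.17693269173141812))
['scene0'] [5.607e-01 1.315e-01 1.224e-01 1.000e-04] 0.34882043565483456
latch (np.float64(0.48133406542804474), np.float64(0.12171627307338799)) vial (np.float64(0.6000252352866952), np.float64(0.1806518836800915))
['top0', 'scene0'] [ 0.5589  0.1292  0.1273 -0.0011] 0.8570087723362191
latch (np.float64(0.47955242264310793), np.float64(0.11902276623257677)) vial (np.float64(0.5979528019083097), np.float64(0.1785404122701711))
rib (array([0.47972272, 0.11838247, 0.15252787]), [np.float64(0.002422333213447323), np.float64(0.002422333213447362)])
collar (array([ 0.57753243, -0.26717801,  0.06997663]), [np.float64(0.0022776943369137216), np.float64(0.0022776943369138348)])
bulb (array([ 0.57706554, -0.26459946,  0.10601436]), [np.float64(0.0016054129586147358), np.float64(0.0016054129586148187)])
rim (array([0.59635518, 0.17658285, 0.14104577]), [np.float64(0.0038071588877824926), np.float64(0.0038071588877825312)])
jar [ 0.5857469 -0.0783435  0.09     ]
reag [ 0.49194905 -0.08806812  0.11      ]
beakertop [ 0.7387769  -0.15019756  0.07      ]
yel [ 0.65746956 -0.21496062  0.07      ]
yel2 [ 0.75874985 -0.24677517  0.07      ]
```

View pics/c4.png

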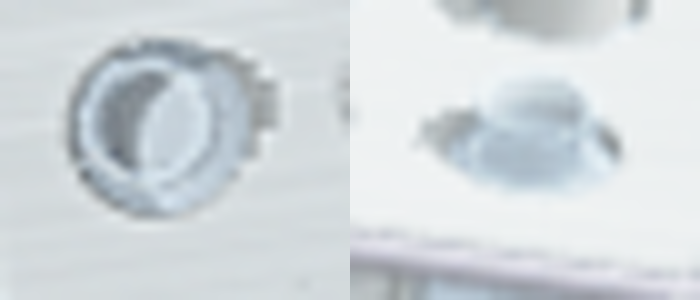

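The crop shows the rim ring centre at top (194.5,252.2) and scene (438.3,235.2). The two cameras disagree by about 3–4 mm, mostly in y, so I'll use the mean for now and correct visually at the end. Next is the latch.

```bash
cat >> h.py <<'E'
from scipy.spatial.transform import Rotation as Rn
def quat(th):
    x=np.array([0,0,-1.]);z=np.array([np.cos(th),np.sin(th),0]);return Rn.from_matrix(np.c_[x,np.cross(z,x),z]).as_quat()
def st(k=''):
    s=monitor.sense();print(k,round(s['clock'],2),np.round(s['position'],4),'F',np.round(s['contact_force'],2),'M',np.round(s['ft_torque'],3),'gap',round(s['finger_gap'],3),'j6',round(s['joints'][5],3));return s
E
python3 - <<'E'
from h import *
T=lambda u,v:(165+u/5,230+v/5)
print('rim',tri([('top0',194.5,252.2),('scene0',438.3,235.2)]))
a=atz('top0',*T(288,503),.164);b=atz('top0',*T(392,475),.164);d=b-a
th=np.arctan2(d[1],d[0])+np.pi/2; print(a,b,'jaw yaw',th,'latch',th-.128)
for q in(th,th+np.pi):
    for e in(0,1.57): 
        j=kinematics.ik([.4797,.1187,.147],quat(q+e));print(q+e,None if j is None else np.round(j,3))
for q in np.arange(-1.5,1.7,.5):
    j=kinematics.ik([.598,.178,.26],quat(q));k=kinematics.ik([.5773,-.266,.0575],quat(q));print(round(q,2),*[None if i is None else np.round(i,2) for i in(j,k)])
E
```

```text
rim (array([0.59770295, 0.17842659, 0.14237893]), [np.float64(0.0010677547659568832), np.float64(0.0010677547659569265)])
[0.47771985 0.12974147 0.164     ] [0.48526112 0.09872428 0.164     ] jaw yaw 0.2385041641659722 latch 0.1105041641659722
0.2385041641659722 [ 0.005  0.332  1.706 -0.     1.103 -0.234]
1.8085041641659723 [ 0.005  0.332  1.706 -0.     1.103 -1.804]
3.3800968177557653 None
4.950096817755766 [0.005 0.332 1.706 0.    1.103 1.338]
-1.5 [ 0.1   0.52  1.12 -0.    1.5   1.6 ] [-0.62  0.72  1.33 -0.    1.09  0.88]
-1.0 [ 0.1   0.52  1.12 -0.    1.5   1.1 ] [-0.62  0.72  1.33 -0.    1.09  0.38]
-0.5 [ 0.1   0.52  1.12 -0.    1.5   0.6 ] [-0.62  0.72  1.33 -0.    1.09 -0.12]
0.0 [ 0.1   0.52  1.12 -0.    1.5   0.1 ] [-0.62  0.72  1.33 -0.    1.09 -0.62]
0.5 [ 0.1   0.52  1.12 -0.    1.5  -0.4 ] [-0.62  0.72  1.33 -0.    1.09 -1.12]
1.0 [ 0.1   0.52  1.12 -0.    1.5  -0.9 ] [-0.62  0.72  1.33 -0.    1.09 -1.62]
1.5 [ 0.1   0.52  1.12 -0.    1.5  -1.4 ] [-0.62  0.72  1.33 -0.    1.09 -2.12]
```

```bash
python3 - <<'E'
from h import *
q=quat(.2385)
env.reach([.4797,.1187,.24],q); st('above')
print(env.movel([.4797,.1187,.165],.12,guard=4),env.movel([.4797,.1187,.147],.05,guard=4)); st('down')
env.close_gripper(20); st('closed')
shot('top','top1')
E
```

```text
above 1.93 [0.4795 0.1194 0.24  ] F [-1.14  0.55  0.13] M [-0.042  0.001  0.04 ] gap 0.998 j6 -0.234
False False
down 3.22 [0.4797 0.1187 0.1469] F [-0.43  0.31  0.17] M [-0.028  0.002 -0.017] gap 0.997 j6 -0.233
closed 3.9 [0.4803 0.1189 0.1472] F [ 4.64  2.07 -0.86] M [ 0.322 -0.635  0.012] gap 0.094 j6 -0.233
```

Gripped on the rib: the gap is about 8 mm and the side load is small. Turning it now.

```bash
python3 - <<'E'
from h import *
env.movel([.4808,.1190,.147],.05); st('nudged')
j=np.array(monitor.sense()['joints']);j=np.array(kinematics.ik([.4808,.1190,.147],quat(.2385)))
for a in(.4,.8,1.2,1.40,1.46,1.50,1.54):
    k=j.copy();k[5]-=a;env.set_joints(k); s=st(a)
    if abs(s['ft_torque'][2])>.5: break
shot('top','top2')
crop('top2',165,230,305,350,5,'c5')
E
```

```text
nudged 4.2 [0.4804 0.1189 0.1471] F [-3.12 -0.49  5.08] M [-0.116  0.631 -0.036] gap 0.098 j6 -0.233
0.4 4.67 [0.4806 0.119  0.1471] F [-3.69  0.67  5.15] M [-0.087  0.567  0.044] gap 0.096 j6 -0.629
0.8 5.13 [0.4808 0.1191 0.1471] F [-1.03  1.78  4.51] M [0.179 0.36  0.108] gap 0.102 j6 -1.027
1.2 5.6 [0.4809 0.1193 0.1472] F [-0.68  3.93  4.06] M [ 0.667  0.245 -0.001] gap 0.094 j6 -1.426
1.4 5.91 [0.4809 0.1194 0.1471] F [-1.11  4.54  4.31] M [0.72  0.255 0.072] gap 0.099 j6 -1.627
1.46 6.16 [0.4809 0.1195 0.1471] F [-0.27  4.19  4.74] M [0.818 0.182 0.053] gap 0.094 j6 -1.686
1.5 6.41 [0.4809 0.1195 0.1471] F [-1.13  5.87  4.5 ] M [ 0.877  0.116 -0.512] gap 0.098 j6 -1.725
```

View pics/c5.png

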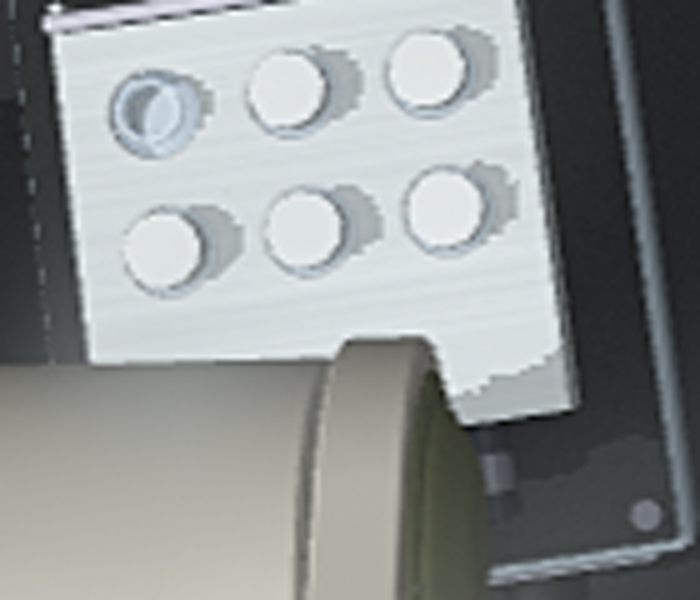

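The stop was reached: torque jumped at yaw 1.73, against an expected 1.70. I'll press slightly further, release, then hover over the dropper.

```bash
python3 - <<'E'
from h import *
j=np.array(kinematics.ik([.4808,.1192,.147],quat(.2385+1.55)));env.set_joints(j); st('press')
env.release(); st('open')
p=monitor.sense()['position']; env.movel([.4808,.1192,.26],.2)
env.reach([.5773,-.266,.20],quat(-1.0)); env.hold(.3); st('hover')
shot('top','top3');shot('scene','scene3')
a=cv2.resize(cv2.imread('pics/top3.png')[290:345,205:285],None,fx=5,fy=5,interpolation=cv2.INTER_CUBIC)
b=cv2.resize(cv2.imread('pics/scene3.png')[140:260,170:260],None,fx=4,fy=4,interpolation=cv2.INTER_CUBIC)
c=np.zeros((480,770,3),np.uint8);c[:275,:400]=a;c[:,405:765]=b;cv2.imwrite('pics/c6.png',c)
E
```

```text
press 6.71 [0.4809 0.1196 0.1472] F [-1.68  3.76  4.96] M [ 0.589  0.197 -0.866] gap 0.098 j6 -1.774
open 7.43 [0.4808 0.1192 0.147 ] F [ 0.57 -1.15  0.5 ] M [-0.012 -0.058 -0.027] gap 1.0 j6 -1.782
hover 10.32 [ 0.5774 -0.2658  0.2001] F [ 0.36 -0.74  0.29] M [ 0.02  -0.029  0.082] gap 0.998 j6 0.384
```

View pics/c6.png

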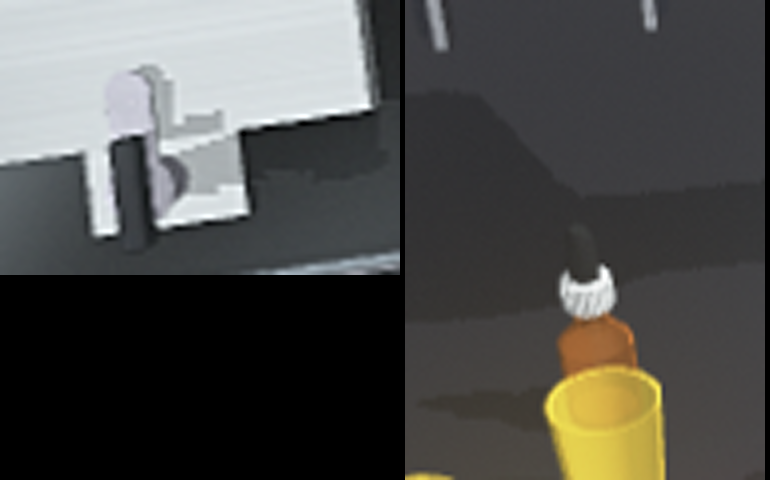

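The latch tongue now lies over the frame's front edge. The dropper and its bottle are undisturbed under the open fingers. Next is the grasp and a small test lift.

```bash
python3 - <<'E'
from h import *
x,y=.578,-.2655
print(env.movel([x,y,.12],.15,guard=4),env.movel([x,y,.0575],.06,guard=3)); st('down')
env.close_gripper(20); st('closed'); env.hold(.3)
env.movel([x,y,.0725],.04); env.hold(.3); st('lift15')
env.movel([x,y,.265],.10); env.hold(.5); st('up')
shot('top','top4');shot('scene','scene4')
P=proj('scene4',[x,y,.265]);print(P)
u,v=P[0].astype(int);
b=cv2.resize(cv2.imread('pics/scene4.png')[v-50:v+150,u-60:u+60],None,fx=3,fy=3,interpolation=cv2.INTER_CUBIC)
P=proj('top4',[x,y,.265]);print(P);u,v=P[0].astype(int)
a=cv2.resize(cv2.imread('pics/top4.png')[v-70:v+70,u-70:u+60],None,fx=3,fy=3,interpolation=cv2.INTER_CUBIC)
c=np.zeros((600,755,3),np.uint8);c[:,:360]=b;c[:420,365:755]=a;cv2.imwrite('pics/c7.png',c)
E
```

```text
False False
down 12.3 [ 0.5782 -0.2656  0.0579] F [-0.5  -0.91  0.51] M [-0.039  0.007  0.045] gap 1.003 j6 0.386
closed 12.88 [ 0.5781 -0.2656  0.0576] F [-0.18 -0.01  0.16] M [-0.04  -0.034  0.019] gap 0.273 j6 0.386
lift15 14.01 [ 0.5779 -0.2655  0.0723] F [-0.32  0.77 -1.69] M [-0.001  0.004 -0.012] gap 0.272 j6 0.386
up 16.58 [ 0.578  -0.2655  0.265 ] F [ 0.19 -0.21 -0.53] M [-0.004 -0.007 -0.004] gap 0.274 j6 0.386
[[200.65237018 121.89096343]]
[[508.33856165 252.04483927]]
```

View pics/c7.png

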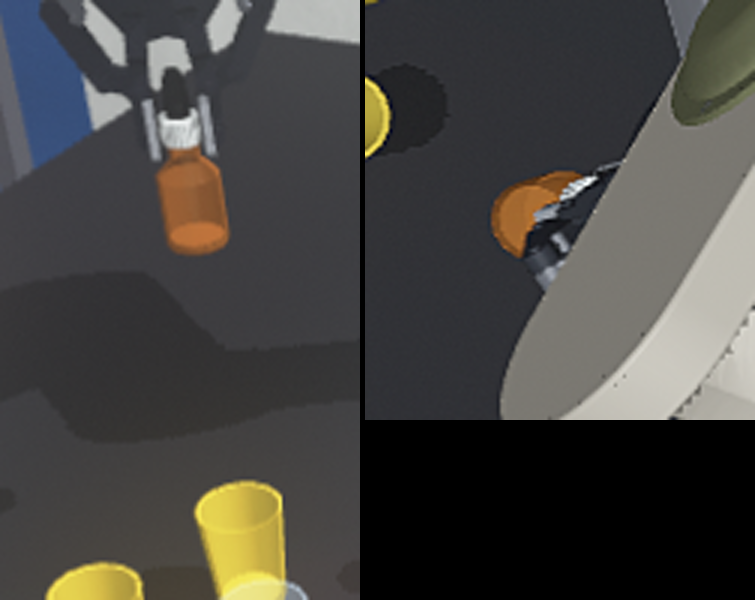

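The bottle came up with the dropper: the test lift already read about 1.7 N, and I grasped too low, with the fingertips reaching the neck and shoulder. I'll set it back in its place, release, and regrip higher, with the tips at rim level on the collar only.

```bash
python3 - <<'E'
from h import *
x,y=.578,-.2655
env.movel([x,y,.075],.12); env.hold(.2)
print(env.movel([x,y,.0578],.03,guard=2.5)); st('set')
env.hold(.3);env.release(); st('open'); env.hold(.2)
env.movel([x,y,.16],.15); env.hold(.2)
shot('top','top5');shot('scene','scene5')
b=cv2.resize(cv2.imread('pics/scene5.png')[150:260,170:260],None,fx=5,fy=5,interpolation=cv2.INTER_CUBIC)
cv2.imwrite('pics/c8.png',b); st()
E
```

```text
True
set 19.19 [ 0.5776 -0.2652  0.0575] F [-0.42  0.75  5.22] M [0.032 0.11  0.028] gap 0.27 j6 0.386
open 20.12 [ 0.5773 -0.265   0.0568] F [ 0.29  1.1  -0.08] M [-0.014  0.042 -0.032] gap 0.998 j6 0.386
 21.46 [ 0.5779 -0.2654  0.1595] F [ 1.03  1.01 -0.68] M [-0.03   0.027  0.002] gap 1.001 j6 0.386
```

View pics/c8.png

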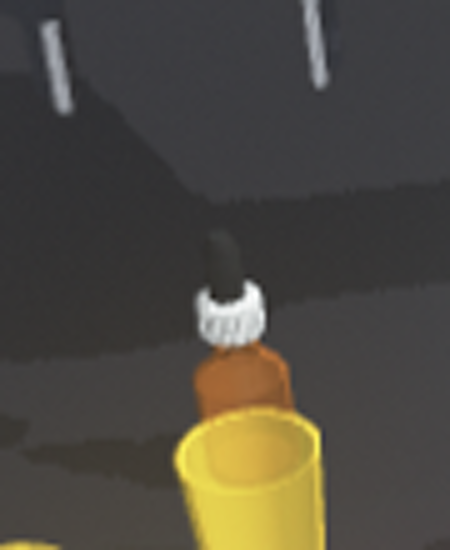

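The bottle stands back in its place with the dropper upright in it (collar at scene 216,213.6, as before). I'll regrip higher, then check the test lift by averaged force and the orange pixel positions.

```bash
cat >> h.py <<'E'
def avgF(n=15):
    L=[]
    for _ in range(n): env.hold(.03);L.append(monitor.sense()['contact_force'])
    return np.mean(L,0).round(2)
def orange(f):
    im=cv2.cvtColor(cv2.imread('pics/'+f+'.png'),cv2.COLOR_BGR2HSV)[180:270,185:260]
    m=cv2.inRange(im,(5,150,60),(15,255,255));v,u=np.nonzero(m);return len(u),u.mean()+185,v.mean()+180,v.min()+180
E
python3 - <<'E'
from h import *
x,y=.578,-.2655; print(orange('scene0'),orange('scene5'))
print(env.movel([x,y,.12],.1),env.movel([x,y,.0665],.05,guard=3)); env.hold(.2);print(avgF()); 
env.close_gripper(20); st('closed'); print(avgF())
env.movel([x,y,.0815],.03); env.hold(.2); print('lift',avgF()); st()
shot('scene','scene6');print(orange('scene6'))
crop('scene6',170,150,260,260,5,'c9')
E
```

```text
(200, np.float64(217.56), np.float64(225.86), np.int64(219)) (205, np.float64(217.9658536585366), np.float64(225.69756097560975), np.int64(218))
False False
[-0.17  0.04 -0.16]
closed 24.52 [ 0.578  -0.2655  0.0665] F [-0.74  1.12  1.16] M [0.063 0.034 0.053] gap 0.266 j6 0.386
[-0.16  0.66  0.96]
lift [-0.04  0.07 -0.21]
 26.37 [ 0.578  -0.2655  0.0815] F [ 0.22 -0.86 -0.07] M [ 0.005  0.009 -0.017] gap 0.268 j6 0.386
(233, np.float64(217.85836909871244), np.float64(224.57510729613733), np.int64(214))
```

The net force is about 0, and the bottle stays down with its neck now visible. I'll lift clear, carry over the vial at tip height of about 0.2, and look from both cameras.

```bash
python3 - <<'E'
from h import *
x,y=.578,-.2655
env.movel([x,y,.258],.10); env.movel([.5987,.1790,.258],.12); env.hold(.6); st()
shot('scene','scene7');shot('top','top7'); print(orange('scene7'))
print(proj('scene7',[[.5987,.179,.2655-.064],[.5987,.179,.2655],[.5977,.1784,.144]]),proj('top7',[[.5987,.179,.2655-.064],[.5987,.179,.2655+.036],[.5977,.1784,.144]]))
b=cv2.resize(cv2.imread('pics/scene7.png')[160:250,395:475],None,fx=5,fy=5,interpolation=cv2.INTER_CUBIC)
a=cv2.resize(cv2.imread('pics/top7.png')[215:285,160:235],None,fx=5,fy=5,interpolation=cv2.INTER_CUBIC)
c=np.zeros((450,780,3),np.uint8);c[:,:400]=b;c[:350,405:780]=a;cv2.imwrite('pics/c10.png',c)
E
```

```text
32.79 [0.5987 0.179  0.258 ] F [ 0.76 -0.56  0.05] M [ 0.026  0.004 -0.049] gap 0.27 j6 1.102
(254, np.float64(217.73622047244095), np.float64(223.99606299212599), np.int64(214))
[[441.3869067  204.89413256]
 [445.56865401 168.79173832]
 [437.71397094 234.46327506]] [[183.73313704 248.15014733]
 [162.9613693  240.41170054]
 [193.59752798 252.31274511]]
```

View pics/c10.png

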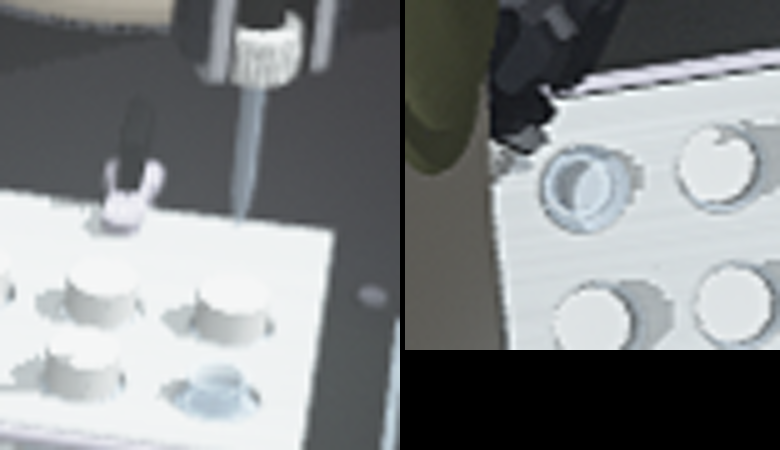

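Scene shows the tip near (442.8,203.6) with the dropper hanging upright and the bottle left behind. Rim is at (439,235.4). In the top view the tip is lost against the arm, so I'll use difference images to locate it.

```bash
python3 - <<'E'
from h import *
for z in(.142,.144): print(z,'scene',atz('scene7',438.6,235.3,z)-[.0005,.0023,0],'top',atz('top7',194.4,252.2,z)-[-.001,-.0023,0])
g=lambda f:cv2.cvtColor(cv2.imread('pics/'+f+'.png'),cv2.COLOR_BGR2GRAY).astype(int)
np.set_printoptions(linewidth=220)
print('scene diff rows198-212 cols434-452');print((g('scene7')-g('scene6'))[194:212,434:452])
print('top diff rows238-256 cols172-196');print((g('top7')-g('top3'))[238:258,172:197])
E
```

```text
0.142 scene [0.59615925 0.17750429 0.142     ] top [0.59903583 0.17992364 0.142     ]
0.144 scene [0.59901504 0.1779858  0.144     ] top [0.59885021 0.17945253 0.144     ]
scene diff rows198-212 cols434-452
[[ -1  -1  -1  -1  -1   0  -1  15  44  53  65  79  25  -1   0  -1   0  -1]
 [ -1   0  -1  -1   0  -1   1  22  46  55  66  73  21  -1   0  -2  -1  -1]
 [ -1   0  -1   0   0  -1   0  23  46  57  67  61  14  -1   0  -1  -2   0]
 [ -1   0   0   0  -1  -1   0  28  47  56  69  50  10  -1   1   0   1  -1]
 [ -1   0  -1  -1   0   0  -1  32  50  55  69  30   4   0   0   0  -1  -2]
 [ -1   0  -1   0   0   0   0  25  48  58  67  25   1   0  -2   0   0  -2]
 [  0   0  -1   0   1  -1   0  24  49  59  57  12  -1   0   0   0  -1   0]
 [  1   0  -1   0   0  -1  -1  24  49  61  48  10   0   0   0   0   0  -1]
 [  2   1   1   0   0   0   0  20  49  63  23   0   0  -1   0   1  -1   0]
 [  2   3   3   3   2   1   0   2  26  48  13  -1   1  -1   0  -1  -2   1]
 [  1   1   1   1   1   2   2  -8 -16   6   4   2   2   2   2   2   1   0]
 [  1   1   1   1   1   1   1  -4 -10  -2   1   1   1   1   2   1   
[... 2351 characters left out ...]
  0    0    1    1    1    1    0    1    0    1    0    0]
 [  37   38   41   44   -6  -37    4    2    1    1    0    1    1    1    1    0    0    0    1    1    1    1    1    1    0]
 [  39   36   40   44   26   -9    1    1    1    0    1    1    1    0    0    1    0    0    1    1    1    0    0    1    0]
 [  39   38   37   43   25   -8   -1    0    1    1    1    0    0    1    1    0    1    1    1    1    0    0    1    0    1]
 [  39   37   37   40   46    9   -1    0    1    0    0    1    0    0    0    1    1    1    1    1    1    1    1    1    0]
 [  39   39   39   38   43    9   -3    0    0    0    0    1    1    1    1    1    0    0    1    0    0    0    1    1    1]]
```

Relative to the model, tip and rim show the same residuals in both cameras (scene +0.9/+0.9 px, top +0.9/+0.85 px in column). So the camera bias cancels, and the target is (0.5978, 0.1784) with the tip at about 0.154.

```bash
python3 - <<'E'
from h import *
env.movel([.5978,.1784,.258],.03)
print(env.movel([.5978,.1784,.2105],.04,guard=4)); env.hold(1.0); st()
shot('scene','scene8');shot('top','top8')
print(proj('scene8',[[.5978,.1784,.154],[.5978,.1784,.144]]),proj('top8',[[.5978,.1784,.154],[.5978,.1784,.144]]))
b=cv2.resize(cv2.imread('pics/scene8.png')[200:250,415:460],None,fx=9,fy=9,interpolation=cv2.INTER_CUBIC)
a=cv2.resize(cv2.imread('pics/top8.png')[235:270,178:213],None,fx=9,fy=9,interpolation=cv2.INTER_CUBIC)
c=np.zeros((450,725,3),np.uint8);c[:,:405]=b;c[:315,410:725]=a;cv2.imwrite('pics/c11.png',c)
g=lambda f:cv2.cvtColor(cv2.imread('pics/'+f+'.png'),cv2.COLOR_BGR2GRAY).astype(int)
np.set_printoptions(linewidth=220)
print((g('scene8')-g('scene6'))[222:240,432:448])
print((g('top8')-g('top3'))[244:260,182:202])
print(orange('scene8'))
E
```

```text
False
 35.48 [0.5978 0.1784 0.2105] F [ 0.52 -0.32  0.37] M [-0.061 -0.064 -0.03 ] gap 0.27 j6 1.101
[[438.27888125 229.44067389]
 [437.69958489 234.49623739]] [[192.05740128 251.68079197]
 [193.59798002 252.24885569]]
[[  3   2   1   2   2   2  -6  -8 -17  -8  -1   2   1   2   2   2]
 [  3   2   2   3   3   4  -4   2   6  19   8   4   2   2   3   3]
 [  2   1   2   1   1   3  -5   1   7  18   5   2   3   3   3   2]
 [  2   1   3   3   2   3  -4   1   8  13   6   2   2   2   1   2]
 [  3   3   2   2   3   2  -5   2  10   8   3   3   3   2   2   3]
 [  3   2   3   3   2   3  -5   1  12   8   4   3   3   3   2   2]
 [  1   1   2   2   2   3  -4  -1  12   5   3   2   3   2   1   1]
 [  2   2   1   1   1   2  -3  -7   1   2   2   2   2   1   1   1]
 [  2   2   1   1   1   2  -2  -3  -1   1   1   2   1   1   1   1]
 [  1   1   1   0   1   1   1   1   1   1   1   1   2   1   1   2]
 [  1   1   1   1   2   1   1   2   1   2   1   1   2   2   2   2]
 [  2   1   1   2   2   3   2   2   2   2   1   1   1   2   1   1]
 [  2   1   1   2   2   3   3   2   3   3   3   2   1   2   1   1]
 [  2   2 
[... 1346 characters left out ...]
  1    1]
 [-158 -160 -153 -116  -94  -39 -105 -101  -34   11    2    1    1    1    1    2    0    1    1    1]
 [-150 -130 -116 -121 -114  -42  -76 -113  -55   11    4    1    2    1    2    1    1    1    1    1]
 [-116 -116 -119 -121 -118  -90  -87  -91  -51   10    2    1    2    1    1    1    1    2    1    1]
 [-120 -119 -120 -121 -124 -113  -30  -69  -25    9    2    1    1    1    1    1    0    1    2    1]
 [-122 -121 -122 -123 -124 -120  -87  -59  -32    9    3    0    2    1    1    2    1    0    1    1]
 [-122 -123 -122 -122 -123 -125 -124  -89  -21    9    2    1    1    1    1    1    2    1    0    0]]
(256, np.float64(217.69921875), np.float64(223.9296875), np.int64(214))
```

View pics/c11.png

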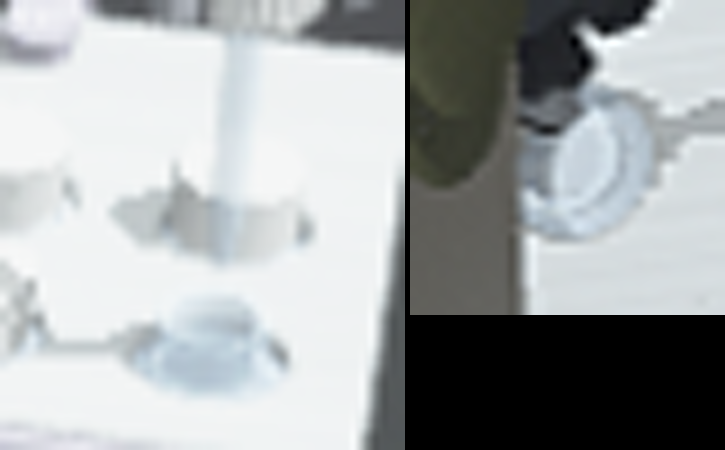

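Tip at scene (439.2,229.6) and top (192.6,251.5), rim at scene (438.55,235.1) and top (194.4,252.2). The offsets match a centred tip about 1 cm up, to within about 0.5 mm. Handing in.

```bash
python3 - <<'E'
from h import *
s=st();print(np.abs(s['qvel']).max()); job.hand_in()
E
```

```text
35.58 [0.5978 0.1784 0.2105] F [-0.39 -0.13 -0.07] M [-0.016 -0.025  0.054] gap 0.271 j6 1.101
0.0011378908538248768
the job is handed in; nothing more can be done
```

The job is handed in at 35.6 s of the 67 s allowed. The latch is locked and the dropper is held upright and still over the open vial, but the dropper bottle was lifted once along the way.

- **Latch:** I turned it by its grip until the torque rose at the stop. A picture afterwards showed the tongue across the frame's front edge.
- **Dropper:** My first grasp was too low, so the bottle came up about 20 cm with the dropper. I set it back in the same spot, to within about half a pixel in the scene view. I then gripped the collar higher, and the bottle stayed down when I lifted.
- **Last checks:**
  - In both camera views the tip is centred over the rim to about 0.5 mm, about 10 mm above it.
  - The bottle is still where I set it down, the arm is motionless and no contact force shows.
  - The jar, reagent bottle and beaker were not measured again at the end. The carry passed well above the jar and reagent bottle.
- **Disagreements:**
  - The two cameras differ by 3–4 mm in absolute position, so I aligned tip and rim relative to each other within each picture.
  - The scene camera suggested the rim may sit about 1 mm lower than the stated 144 mm.
  - The tip is partly hidden by the arm in the top view, so that reading is less certain.

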